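# Height check of a capped tube rack

### The job

Before this tube rack goes into the analyser, check that its caps clear the height limit: stand it on the open front end of the height gauge, tubes leading, then push it along the channel under the fixed bar, without forcing it against the bar, until it meets the sprung buffer at the far end. Press it against the buffer with a gentle but definite push of about 10 N for a good second (under 5 N does not count, 20 N damages the buffer), then let go and leave it standing there against the buffer. Leave the other things on the bench where they are.

Things in the scene. Friction and masses are not known exactly. Their poses are not given: they have to be found in the camera images.
- gauge: The height gauge, a fixed aluminium fixture on the bench. Origin on its centre line at bench height; x is the push direction, y across, z up. Its plate is 6 mm thick and 120 mm wide and runs from x = -200 to +155 mm. In order along x: open front end, flared lead-in, channel between two rails, bridge bar over it, buffer at the far end.
- entry (a point): Middle of the gauge's open front end, on top of the plate, at gauge x = -125 mm: bare flat plate from x = -200 to about -52 mm, where the rack is to be stood. Axes as the gauge's.
- channel (a point): Mouth of the channel, on the plate, at gauge x = -10 mm. From here to x = 155 mm two rails, 10 mm wide, tops 20 mm above the bench, stand 54 mm apart (2 mm to spare each side of the rack). Towards the front they flare out, to about 88 mm apart at x = -52 mm.
- far_end (a point): Far end of the plate, on top, at gauge x = 155 mm. Before it, between the rails, sits the buffer: a black rubber pad 34 mm wide, 10 to 32 mm above the bench, facing the front, on a clamped carrier. The clamp is set differently each time: the pad's face is anywhere from 30 to 56 mm before this point and must be felt for. It is sprung: about 6 N per mm, 5 mm of travel.
- bridge: The fixed bridge over the channel at gauge x = 23 to 35 mm: steel bar 12 mm thick, 12 mm high, 116 mm long across, on two posts 84 mm apart. Origin at bench height under the middle of the bar, axes as the gauge's. Bar underside 64.5 mm above the bench (58.5 above the plate; the rack's caps pass 2.5 mm below it), top 76.5 mm.
- rack: Loose white plastic tube rack, 0.25 to 0.47 kg, 130 mm long (x), 50 mm wide (y). Origin: centre of its underside; x points to the tube end. Front part, x = 5 to 65 mm: block 36 mm high, can be gripped across its width, with six tubes (2 x 3, grey caps 15 mm wide), cap tops at 56 mm. Rear part, x = -65 to 5 mm: plain low tail 30 mm high. Sliding it takes some 1 to 4 N.
- rack_nose (a point): Middle of the rack's lower front edge (tube end), 65 mm ahead of its origin.
- rack_tail (a point): Middle of the flat rear face of the rack's low tail, 65 mm behind its origin and 15 mm up: the face to push on. With the front at the buffer all tubes are past the bar and this face is still 28 to 54 mm in front of the bar.
- tip_box: Bystander: blue pipette tip box with clear lid, 75 x 110 x 56 mm, origin centre of underside.
- bottle: Bystander: amber bottle, 60 mm diameter, 120 mm high, origin centre of underside.
- jar: Bystander: white jar, 52 mm diameter, 60 mm high, origin centre of underside.

How it is judged:
On the way, in this order (a step that is already met when the one before it is completed fails the run):
1. the rack stands flat on the gauge's plate in front of the bar, tubes leading, not yet under the bar (z of rack in the frame of gauge between 0.003 and 0.009 m and x of rack_nose in the frame of gauge between -0.1 and 0.022 m and x of rack in the frame of gauge below -0.043 m and y of rack in the frame of gauge between -0.04 and 0.04 m and angle between rack's own z axis and vertical below 0.06 rad), for 0.2 s.
2. with its tubes past the bar, the rack is pressed against the buffer with 5 N or more for 0.4 s (contact force between rack and buffer_c0 above 5 N and horizontal distance between rack and buffer_c0 below 0.0725 m and z of rack in the frame of gauge between 0.003 and 0.009 m and angle between the x axis of rack and the x axis of gauge, either way round below 0.08 rad and x of rack_nose in the frame of gauge above 0.09 m and angle between rack's own z axis and vertical below 0.06 rad), for 0.4 s.
At the end, for the whole second after the job is handed in: The rack stands flat, upright and at rest in the channel, tube end first, all tubes past the bar, its front within 3.5 mm of the buffer's pad (horizontal distance between rack and buffer_c0 below 0.0725 m and z of rack in the frame of gauge between 0.003 and 0.009 m and angle between the x axis of rack and the x axis of gauge, either way round below 0.08 rad and x of rack_nose in the frame of gauge above 0.09 m and angle between rack's own z axis and vertical below 0.06 rad and linear speed of rack below 0.01 m/s); the robot touches nothing.
It fails at once if the rack is pressed against the buffer with more than 20 N (contact force between rack and buffer_c0 above 20 N).
It fails at once if the rack is forced against the bridge with more than 8 N (contact force between rack and bridge above 8 N).
It fails at once if the tip box is moved more than 20 mm (distance of tip_box from where it was at the start of the episode above 0.02 m).
It fails at once if the bottle is moved more than 20 mm (distance of bottle from where it was at the start of the episode above 0.02 m).
It fails at once if the jar is moved more than 20 mm (distance of jar from where it was at the start of the episode above 0.02 m).
It also fails if it takes over 64 s, if anything falls off the work surface, if the arm or the gripper's body presses on something with over 40 N, if the wrist force passes 120 N, or if a joint passes its speed limit or range.

### The arm

A 7-joint arm with a two-finger parallel gripper is mounted at the origin on the work surface. World frame = base frame: x ahead of the robot, y to its left, z up, the work surface at z = 0. Lengths are in m, angles in rad, forces in N, time in s.
With the tool pointing down it reaches from about 0.4 to 0.875 m from the base axis. Payload 19.3 kg.
Tool frame: the origin (TCP) lies at the very end of the fingers, on their centre line; the grasp point (between the pads) lies 19 mm behind it; x points along the fingers, z is the direction in which the jaws open and shut, and the axes are right-handed (so a half turn about x gives the same grasp; the last joint's range is limited). The gripper opens to 85 mm and grips with 20 to 120 N. Pads are 22 mm wide; open, the fingers measure 114 mm over their backs; the gripper's body (76 mm by 85 mm) begins 54 mm behind the grasp point. The pads swing forward as they close: fully open they stand 13 mm farther back than shut.
Start: joints at [-1.177, 0.521, -0.036, 1.599, 0.021, 1.021, -0.113], TCP at [0.28, 0.559, 0.231] pointing down, gripper open.
Joint ranges: [-2.91, 2.91], [-0.3, 2.13], [-1.5, 1.42], [0.17, 2.43], [-1.26, 4.41], [0.16, 1.93], [-2.52, 2.52]. Speed limits (rad/s): [1.89, 1.89, 2.39, 2.39, 3.01, 3.01, 3.01].

### API

Orientations are given as a unit quaternion [w, x, y, z].
In Python, from rig import manip gives the robot as it stands.
- The arm moves only by the tool servo_tool, never from a script. Its argument "steps" is a list of rows, each an object of numbers: "ax", "ay", "az": the turn, a rotation vector about the world's x, y, z as a fraction of full scale; "dx", "dy", "dz": the shift along the world's x, y, z as a fraction of full scale; "hand": the finger opening in mm, from 0 to 85.4. In form: [{"ax": .., "ay": .., "az": .., "dx": .., "dy": .., "dz": .., "hand": ..}, ...]. A call has 1 to 20 rows; each row shifts and turns the commanded pose from where the row before left it; what a row does not reach is not made up. Full scale, the value 1, is 2.5 cm for a shift and 0.08 rad for a turn. A row lasts 1/12 s, in which the tool goes at most 41.7 mm and 7.16 degrees, less where a joint would pass 70% of its speed; a pose out of reach is approached as far as the arm can. A call with a number of a shift or a turn outside -1 to 1 is refused whole. A call with a gripper value outside its range is refused whole. The fingers move at their own pace and stop on an object; "grip_force" is the grip in N (left out, the last holds). Time passes only in rows, so rows that do not move let the fingers close. It gives the time, the measured TCP pose, the force and the opening at its end, in the units of the state.
- manip.read_state(): the state, without advancing time (a new reading comes with each control period).
- manip.read_camera(name): name is "scene" or "top" or "wrist"; returns a dict with "frame" (384x512x3 uint8, red, green, blue), "fx", "fy", "cx", "cy" (pixels), "k1" (the pictures are not rectified: a ray, as slopes to the right and down, at radius r is drawn at 1 + k1 r^2 times it, then the intrinsics apply), "position" and "rotation" of the camera in the world. Camera axes: x right, y down, z forward; pixel columns grow to the right and rows downward; lengths in m; the calibration is good to about 2 mm. A picture is of the moment at which its call begins. There is no depth.
- manip.sign_off(): hands the job in, once; it reports no verdict.
The state is a dict: "clock": time; "joint_positions": joint angles; "dq": joint speeds; "joint_efforts": joint torques, N m; "tool_pos": TCP position; "ee_rot": TCP orientation; "contact_force": force on the tool from outside, world axes, zero at the start; "torque": the same for the moment, N m; "opening": opening from 0.0 (shut) to 1.0 (fully open).
Only numpy, scipy, OpenCV 4.12 (cv2) and the standard library are available. Lean on these libraries where they do the work, as an engineer would, in place of code of your own. Each camera call takes 0.05 s, during which the arm holds its last target.

## Working session

There is one attempt and no reset: what is moved stays moved. The work goes in short steps, Python scripts to look and compute and a tool call to move; the robot and the scene stay as the last step left them, time stands still between calls to the robot, and variables do not carry over. Pictures are saved under pics/ and viewed, and the job is handed in when it is done.

Besides the shell and the picture viewer there is one more tool, called after "Call:" by a JSON object that holds its "name" and its "arguments", one argument or row to a line. servo_tool: Moves the arm, as the interface text tells. Its arguments: {"type":"object","properties":{"steps":{"type":"array"},"grip_force":{"type":"number"}},"required":["steps"]}

```bash
mkdir -p pics; ls; python3 - <<'E'
from rig import manip
import cv2,numpy as np
s=manip.read_state(); print(s)
for n in ["scene","top","wrist"]:
    c=manip.read_camera(n); cv2.imwrite(f"pics/{n}0.png",c["frame"][:,:,::-1])
    print(n,{k:v for k,v in c.items() if k!="frame"})
E
```

```text
pics
{'clock': 0.0, 'joint_positions': array([-1.17720037,  0.52202125, -0.0363306 ,  1.60000506,  0.02118191,
        1.02112563, -0.11283822]), 'dq': array([-0.00108653,  0.00028575,  0.00102969, -0.00077717, -0.00278725,
       -0.00016534, -0.00056378]), 'joint_efforts': array([ 1.29288455e-03, -9.27109408e+01,  1.98048055e+00, -3.69885671e+01,
        1.78814266e-02,  9.08130925e-03,  7.87930190e-06]), 'tool_pos': array([0.2794634 , 0.55864955, 0.23072225]), 'ee_rot': array([ 0.60119851, -0.37192535,  0.60187876,  0.37144831]), 'contact_force': array([ 0.35421215, -0.31946269, -0.31879143]), 'torque': array([-0.00472252, -0.05015969,  0.00868091]), 'opening': 1.0019283845453733}
scene {'fx': 430.50182268911794, 'fy': 430.50182268911794, 'cx': 257.7145942128067, 'cy': 187.84580890053533, 'k1': -0.16221333365944804, 'position': array([ 1.41121723, -0.10563301,  0.67445837]), 'rotation': array([-0.34333958,  0.66479842,  0.59339983, -0.29671137])}
top {'fx': 499.4410741125594, 'fy': 499.4410741125594, 'cx': 242.12067597008473, 'cy': 190.58070729592484, 'k1': -0.058620093122859276, 'position': array([ 4.40913036e-01, -5.16603144e-04,  1.52674999e+00]), 'rotation': array([-0.02884086,  0.71440254, -0.69872293,  0.02415517])}
wrist {'fx': 289.12904568520975, 'fy': 289.12904568520975, 'cx': 257.29790731594767, 'cy': 189.57573917494537, 'k1': -0.046070409489029365, 'position': array([0.22132281, 0.58882623, 0.3731647 ]), 'rotation': array([0.11154334, 0.84295944, 0.52184319, 0.06824338])}
```

View pics/scene0.png

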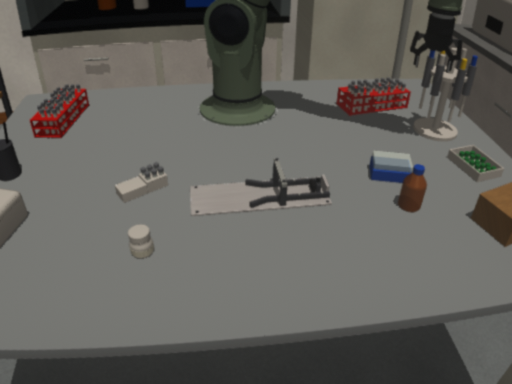

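View pics/top0.png

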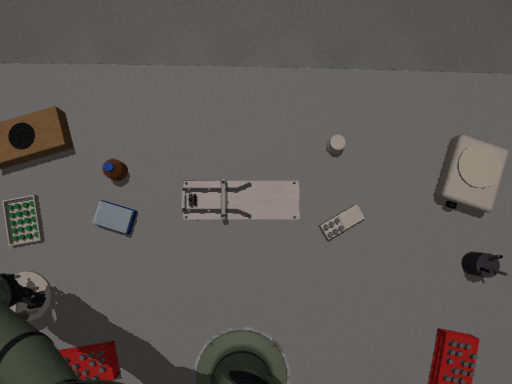

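View pics/wrist0.png

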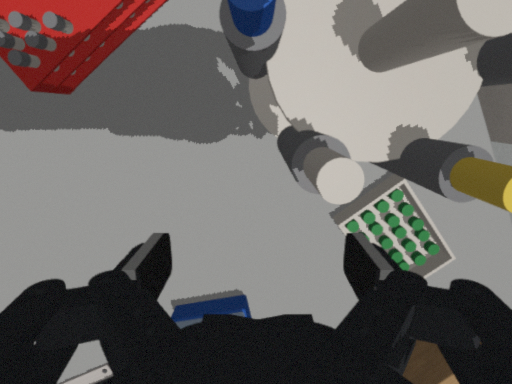

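```bash
python3 - <<'E'
import cv2
a=cv2.imread("pics/top0.png")
cv2.imwrite("pics/topg.png",cv2.resize(a[180:330,20:220],None,fx=4,fy=4,interpolation=cv2.INTER_CUBIC))
cv2.imwrite("pics/topr.png",cv2.resize(a[200:350,200:400],None,fx=4,fy=4,interpolation=cv2.INTER_CUBIC))
E
```

```text
(no output)
```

View crops.

Top view: the gauge runs horizontally, with its front end at column 300 and far end at 182. The rack is at (342,222), tubes to the lower left. The jar is at (337,144), the tip box at (115,217) and the bottle at (117,170).

```bash
python3 - <<'E'
import cv2
a=cv2.imread("pics/top0.png")
cv2.imwrite("pics/topg2.png",cv2.resize(a[170:230,174:310],None,fx=5.8,fy=5.8,interpolation=cv2.INTER_CUBIC))
cv2.imwrite("pics/topr2.png",cv2.resize(a[195:250,310:375],None,fx=10,fy=10,interpolation=cv2.INTER_CUBIC))
E
```

```text
(no output)
```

View pics/topg2.png

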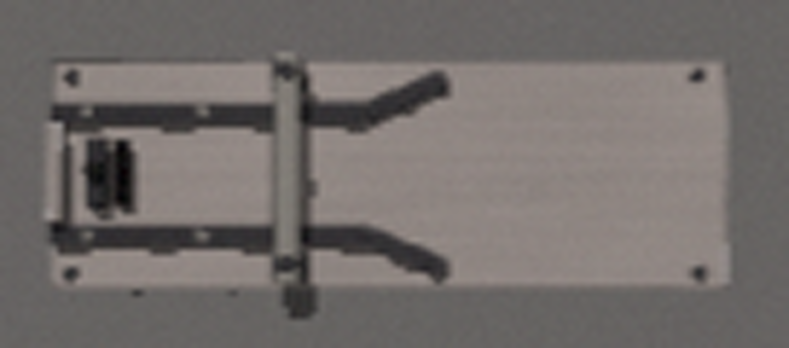

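View pics/topr2.png

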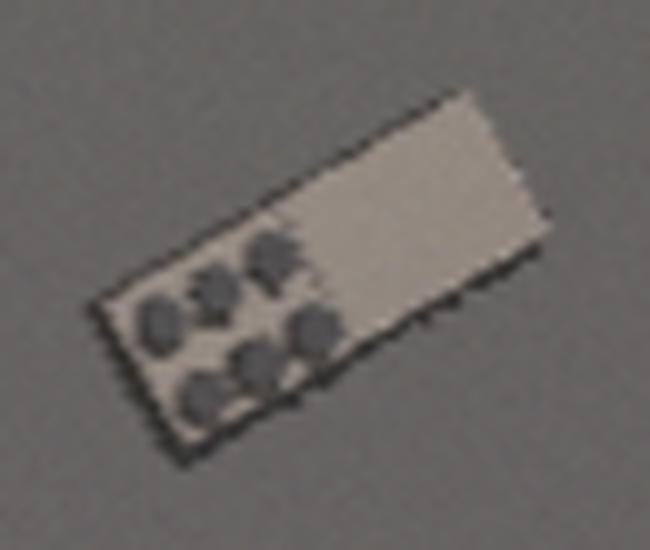

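The gauge plate's corners in the enlargement are about (52,62), (52,285), (724,62) and (729,285). The rack's tail corners are (468,92) and (549,228); its front corners are (103,303) and (188,452). The dark strip in the channel at x≈98–130 is the buffer pad and carrier.

```bash
cat > h.py <<'E'
import numpy as np,cv2
from scipy.spatial.transform import Rotation as R
from rig import manip
def cam(n):
    return manip.read_camera(n)
def mats(c):
    q=c["rotation"]; Rm=R.from_quat(q,scalar_first=True).as_matrix()
    K=np.array([[c["fx"],0,c["cx"]],[0,c["fy"],c["cy"]],[0,0,1]]); D=np.array([c["k1"],0,0,0])
    return K,D,Rm,c["position"]
def pix2w(c,uv,z):
    K,D,Rm,p=mats(c)
    n=cv2.undistortPoints(np.array(uv,float).reshape(-1,1,2),K,D)[:,0]
    d=np.c_[n,np.ones(len(n))]@Rm.T
    z=np.broadcast_to(z,len(n))
    return p+d*((z-p[2])/d[:,2])[:,None]
def w2pix(c,P):
    K,D,Rm,p=mats(c)
    P=(np.array(P,float).reshape(-1,3)-p)@Rm
    return cv2.projectPoints(P,np.zeros(3),np.zeros(3),K,D)[0][:,0]
def un(uv,s,off): return (np.array(uv,float)+.5)/s-.5+np.array(off)
E
python3 - <<'E'
from h import *
c=cam("top")
g=pix2w(c,un([(52,62),(52,285),(724,62),(729,285)],5.8,(174,170)),.006); print(g)
far=g[:2].mean(0);fr=g[2:].mean(0); d=far-fr; print("len",np.hypot(*d[:2]),"yaw",np.arctan2(d[1],d[0]))
print("origin",far-d/np.hypot(*d[:2])*.155)
r=pix2w(c,un([(468,92),(549,228),(103,303),(188,452)],10,(310,195)),[.03,.03,.036,.036]); print(r)
t=r[:2].mean(0);n=r[2:].mean(0);d=n-t;print("rack len",np.hypot(*d[:2]),"yaw",np.arctan2(d[1],d[0]),"ctr",(t+n)/2, 'w',np.linalg.norm(r[0]-r[1]))
s=manip.read_state();print(R.from_quat(s["ee_rot"],scalar_first=True).as_matrix())
E
```

```text
[[ 0.58264981  0.19398005  0.006     ]
 [ 0.46508543  0.19032111  0.006     ]
 [ 0.59039619 -0.16058508  0.006     ]
 [ 0.47301318 -0.16487572  0.006     ]]
len 0.3549675027430119 yaw 1.5928763879280485
origin [0.52728975 0.03718836 0.006     ]
[[ 0.52108105 -0.33337943  0.03      ]
 [ 0.4807581  -0.35805771  0.03      ]
 [ 0.45545648 -0.22327601  0.036     ]
 [ 0.41173334 -0.24915669  0.036     ]]
rack len 0.12854317243158497 yaw 2.1220450852877146 ctr [ 0.46725724 -0.29096746  0.033     ] w 0.047275339194357356
[[-2.78782163e-04 -8.94362156e-01  4.47343555e-01]
 [-6.07561103e-04  4.47343641e-01  8.94361950e-01]
 [-9.99999777e-01 -2.24563841e-05 -6.68091086e-04]]
```

Call:
{"name": "servo_tool", "arguments": {
  "steps": [
    {"dx": 0.9,"dy": -1,"az": -0.87,"hand": 85},
    {"dx": 0.9,"dy": -1,"az": -0.87,"hand": 85},
    {"dx": 0.9,"dy": -1,"az": -0.87,"hand": 85},
    {"dx": 0.9,"dy": -1,"az": -0.87,"hand": 85},
    {"dx": 0.9,"dy": -1,"az": -0.87,"hand": 85},
    {"dx": 0.9,"dy": -1,"az": -0.87,"hand": 85},
    {"dx": 0.9,"dy": -1,"az": -0.87,"hand": 85},
    {"dx": 0.9,"dy": -1,"az": -0.87,"hand": 85},
    {"dy": -1,"hand": 85},
    {"dy": -1,"hand": 85},
    {"dy": -1,"hand": 85},
    {"dy": -1,"hand": 85},
    {"dy": -1,"hand": 85},
    {"dy": -1,"hand": 85},
    {"dy": -1,"hand": 85},
    {"dy": -1,"hand": 85},
    {"dy": -1,"hand": 85},
    {"dy": -1,"hand": 85},
    {"dy": -1,"hand": 85},
    {"hand": 85}
  ]
}}

```text
invalid input at $.steps[0]: expected keys ax, ay, az, dx, dy, dz, hand
```

Call:
{"name": "servo_tool", "arguments": {
  "steps": [
    {"ax": 0,"ay": 0,"az": -0.87,"dx": 0.9,"dy": -1,"dz": 0,"hand": 85},
    {"ax": 0,"ay": 0,"az": -0.87,"dx": 0.9,"dy": -1,"dz": 0,"hand": 85},
    {"ax": 0,"ay": 0,"az": -0.87,"dx": 0.9,"dy": -1,"dz": 0,"hand": 85},
    {"ax": 0,"ay": 0,"az": -0.87,"dx": 0.9,"dy": -1,"dz": 0,"hand": 85},
    {"ax": 0,"ay": 0,"az": -0.87,"dx": 0.9,"dy": -1,"dz": 0,"hand": 85},
    {"ax": 0,"ay": 0,"az": -0.87,"dx": 0.9,"dy": -1,"dz": 0,"hand": 85},
    {"ax": 0,"ay": 0,"az": -0.87,"dx": 0.9,"dy": -1,"dz": 0,"hand": 85},
    {"ax": 0,"ay": 0,"az": -0.87,"dx": 0.9,"dy": -1,"dz": 0,"hand": 85},
    {"ax": 0,"ay": 0,"az": 0,"dx": 0,"dy": -1,"dz": 0,"hand": 85},
    {"ax": 0,"ay": 0,"az": 0,"dx": 0,"dy": -1,"dz": 0,"hand": 85},
    {"ax": 0,"ay": 0,"az": 0,"dx": 0,"dy": -1,"dz": 0,"hand": 85},
    {"ax": 0,"ay": 0,"az": 0,"dx": 0,"dy": -1,"dz": 0,"hand": 85},
    {"ax": 0,"ay": 0,"az": 0,"dx": 0,"dy": -1,"dz": 0,"hand": 85},
    {"ax": 0,"ay": 0,"az": 0,"dx": 0,"dy": -1,"dz": 0,"hand": 85},
    {"ax": 0,"ay": 0,"az": 0,"dx": 0,"dy": -1,"dz": 0,"hand": 85},
    {"ax": 0,"ay": 0,"az": 0,"dx": 0,"dy": -1,"dz": 0,"hand": 85},
    {"ax": 0,"ay": 0,"az": 0,"dx": 0,"dy": -1,"dz": 0,"hand": 85},
    {"ax": 0,"ay": 0,"az": 0,"dx": 0,"dy": -1,"dz": 0,"hand": 85},
    {"ax": 0,"ay": 0,"az": 0,"dx": 0,"dy": -1,"dz": 0,"hand": 85},
    {"ax": 0,"ay": 0,"az": 0,"dx": 0,"dy": -1,"dz": 0,"hand": 85}
  ]
}}

```text
clock: 1.87
tool_pos: [0.4594, 0.0578, 0.2313]
ee_rot: [0.681, -0.192, 0.68, 0.192]
contact_force: [0.6, -0.4, 0.3]
opening: 0.998
```

```bash
python3 - <<'E'
from h import *
s=manip.read_state();print(s["clock"],s["tool_pos"],s["joint_positions"],R.from_quat(s["ee_rot"],scalar_first=True).as_matrix()[:,2])
E
```

```text
1.8667 [0.45940074 0.05777845 0.23133849] [-0.44387196  0.2692384   0.23150042  2.01936308 -0.08057478  0.86138279
  0.38237497] [8.52388543e-01 5.22908947e-01 7.70729684e-05]
```

```bash
python3 - <<'E'
from h import *
c=cam("wrist"); cv2.imwrite("pics/w1.png",cv2.resize(c["frame"][:,:,::-1],None,fx=1.5,fy=1.5,interpolation=cv2.INTER_CUBIC))
import pickle; pickle.dump(c,open("w1.pkl","wb"))
E
```

```text
(no output)
```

View pics/w1.png

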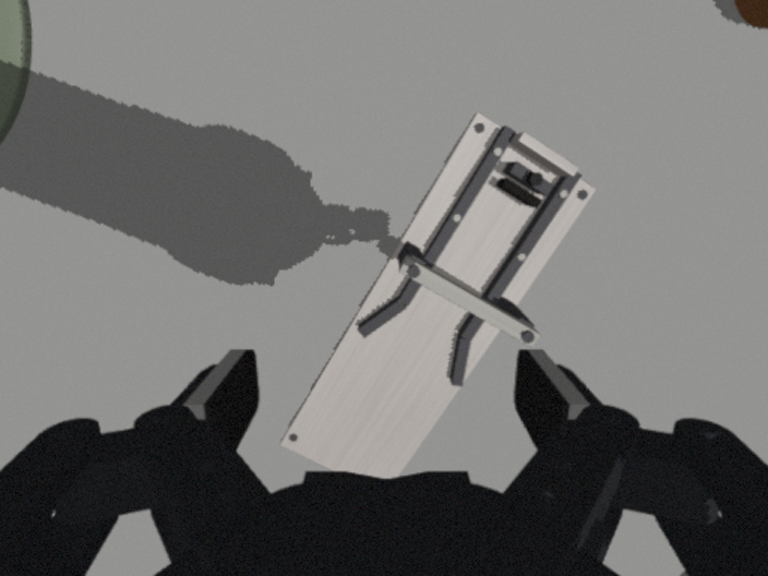

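Call:
{"name": "servo_tool", "arguments": {
  "steps": [
    {"ax": 0,"ay": 0,"az": 0,"dx": 0,"dy": -1,"dz": 0,"hand": 85},
    {"ax": 0,"ay": 0,"az": 0,"dx": 0,"dy": -1,"dz": 0,"hand": 85},
    {"ax": 0,"ay": 0,"az": 0,"dx": 0,"dy": -1,"dz": 0,"hand": 85},
    {"ax": 0,"ay": 0,"az": 0,"dx": 0,"dy": -1,"dz": 0,"hand": 85},
    {"ax": 0,"ay": 0,"az": 0,"dx": 0,"dy": -1,"dz": 0,"hand": 85},
    {"ax": 0,"ay": 0,"az": 0,"dx": 0,"dy": -1,"dz": 0,"hand": 85},
    {"ax": 0,"ay": 0,"az": 0,"dx": 0,"dy": -1,"dz": 0,"hand": 85},
    {"ax": 0,"ay": 0,"az": 0,"dx": 0,"dy": -1,"dz": 0,"hand": 85},
    {"ax": 0,"ay": 0,"az": 0,"dx": 0,"dy": -1,"dz": 0,"hand": 85},
    {"ax": 0,"ay": 0,"az": 0,"dx": 0,"dy": -1,"dz": 0,"hand": 85},
    {"ax": 0,"ay": 0,"az": 0,"dx": 0,"dy": -1,"dz": 0,"hand": 85},
    {"ax": 0,"ay": 0,"az": 0,"dx": -0.3,"dy": -1,"dz": 0,"hand": 85},
    {"ax": 0,"ay": 0,"az": 0,"dx": 0,"dy": -0.9,"dz": 0,"hand": 85},
    {"ax": 0,"ay": 0,"az": 0,"dx": 0,"dy": 0,"dz": 0,"hand": 85}
  ]
}}

```text
clock: 3.08
tool_pos: [0.4512, -0.2676, 0.2314]
ee_rot: [0.681, -0.191, 0.681, 0.19]
contact_force: [0.4, -0.2, -0.6]
opening: 0.996
```

```bash
python3 - <<'E'
from h import *
c=cam("wrist"); cv2.imwrite("pics/w2.png",cv2.resize(c["frame"][:,:,::-1],None,fx=1.5,fy=1.5,interpolation=cv2.INTER_CUBIC))
import pickle; pickle.dump(c,open("w2.pkl","wb"))
E
```

```text
(no output)
```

View pics/w2.png

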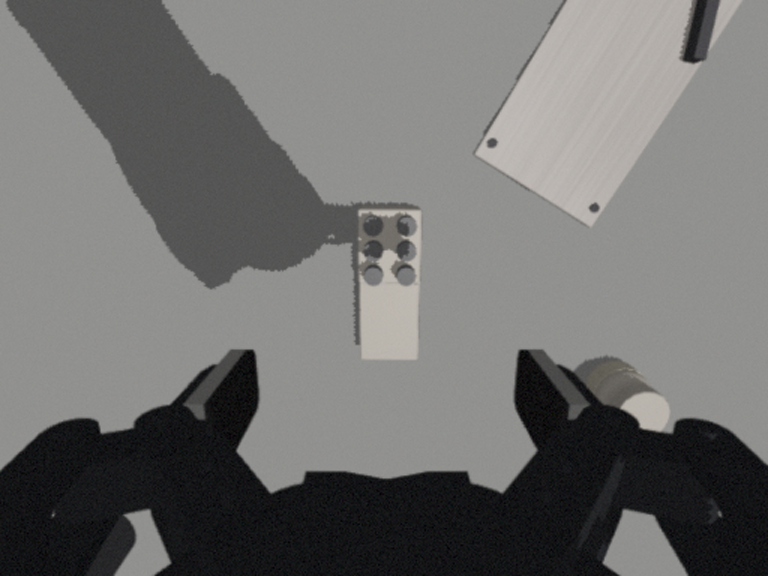

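Wrist 1: the gauge's far corners are (476,113) and (594,187), and its front-left corner is (281,444). Wrist 2: the rack is upright in view, with front corners (358,210) and (421,209) and tail corners (361,359) and (418,359). The jar is at (640,410). The gauge's front corners are (475,154) and (591,226).

```bash
python3 - <<'E'
from h import *
import pickle
c1=pickle.load(open("w1.pkl","rb"));c2=pickle.load(open("w2.pkl","rb"))
a=pix2w(c1,un([(476,113),(594,187),(281,444)],1.5,(0,0)),.006);print(a)
b=pix2w(c2,un([(475,154),(591,226)],1.5,(0,0)),.006);print(b)
far=a[:2].mean(0);fr=b.mean(0);d=far-fr;L=np.hypot(*d[:2]);print("gauge len",L,"yaw",np.arctan2(d[1],d[0]),"origin",fr+d/L*.2, far-d/L*.155)
r=pix2w(c2,un([(358,210),(421,209),(361,359),(418,359)],1.5,(0,0)),[.036,.036,.03,.03]);print(r)
n=r[:2].mean(0);t=r[2:].mean(0);d=n-t;L=np.hypot(*d[:2]);print("rack",L,"yaw",np.arctan2(d[1],d[0]),(n+t)/2,np.linalg.norm(r[0]-r[1]),np.linalg.norm(r[2]-r[3]))
print("jar",pix2w(c2,un([(642,412)],1.5,(0,0)),.06), pix2w(cam("top"),[(337,143)],.06))
E
```

```text
[[ 0.46380131  0.18888576  0.006     ]
 [ 0.58104822  0.1935585   0.006     ]
 [ 0.47411328 -0.1625139   0.006     ]]
[[ 0.47321024 -0.16370265  0.006     ]
 [ 0.59140477 -0.16012601  0.006     ]]
gauge len 0.35327472280897315 yaw 1.5987746384429495 origin [0.52671257 0.0380074  0.006     ] [0.52676084 0.03628279 0.006     ]
[[ 0.414994   -0.24922844  0.036     ]
 [ 0.45609889 -0.22326755  0.036     ]
 [ 0.48148185 -0.35827662  0.03      ]
 [ 0.52342889 -0.33267803  0.03      ]]
rack 0.1280931354043909 yaw 2.1203960305270533 [ 0.46900091 -0.29086266  0.033     ] 0.04861665730153872 0.049141046051678065
jar [[ 0.70001936 -0.26620657  0.06      ]] [[ 0.69888207 -0.26820424  0.06      ]]
```

Call:
{"name": "servo_tool", "arguments": {
  "steps": [
    {"ax": 0,"ay": 0,"az": 0,"dx": 0.08,"dy": 0.02,"dz": -1,"hand": 85},
    {"ax": 0,"ay": 0,"az": 0,"dx": 0,"dy": 0,"dz": -1,"hand": 85},
    {"ax": 0,"ay": 0,"az": 0,"dx": 0,"dy": 0,"dz": -1,"hand": 85},
    {"ax": 0,"ay": 0,"az": 0,"dx": 0,"dy": 0,"dz": -1,"hand": 85},
    {"ax": 0,"ay": 0,"az": 0,"dx": 0,"dy": 0,"dz": -1,"hand": 85},
    {"ax": 0,"ay": 0,"az": 0,"dx": 0,"dy": 0,"dz": -1,"hand": 85},
    {"ax": 0,"ay": 0,"az": 0,"dx": 0,"dy": 0,"dz": -1,"hand": 85},
    {"ax": 0,"ay": 0,"az": 0,"dx": 0,"dy": 0,"dz": -0.8,"hand": 85},
    {"ax": 0,"ay": 0,"az": 0,"dx": 0,"dy": 0,"dz": -0.5,"hand": 85},
    {"ax": 0,"ay": 0,"az": 0,"dx": 0,"dy": 0,"dz": -0.5,"hand": 85},
    {"ax": 0,"ay": 0,"az": 0,"dx": 0,"dy": 0,"dz": 0,"hand": 85},
    {"ax": 0,"ay": 0,"az": 0,"dx": 0,"dy": 0,"dz": 0,"hand": 85}
  ]
}}

```text
clock: 4.18
tool_pos: [0.4541, -0.2625, 0.0112]
ee_rot: [0.68, -0.192, 0.681, 0.192]
contact_force: [0.1, -0.3, 0.2]
opening: 0.996
```

```bash
python3 - <<'E'
from h import *
c=cam("wrist"); cv2.imwrite("pics/w3.png",cv2.resize(c["frame"][:,:,::-1],None,fx=1.5,fy=1.5,interpolation=cv2.INTER_CUBIC))
E
```

```text
(no output)
```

View pics/w3.png

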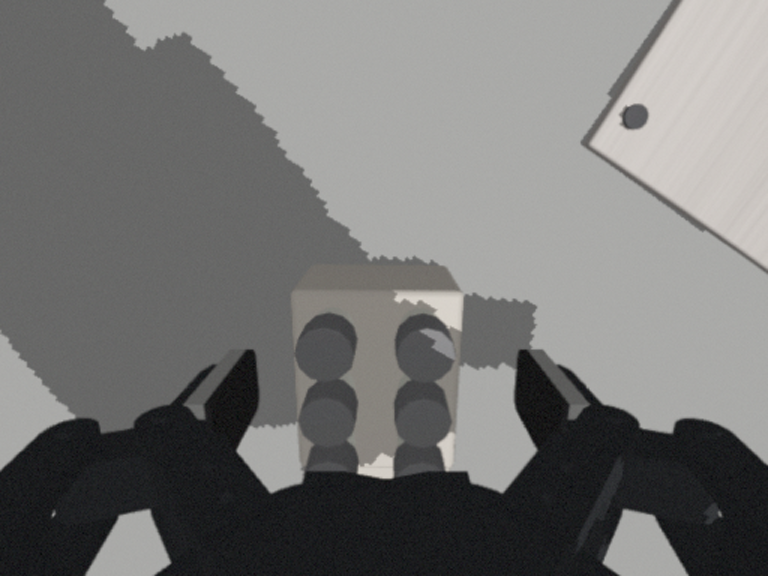

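The block sits between the fingers, centred at about column 377 against 386 for the fingers. I'll shift 3 mm and close.

Call:
{"name": "servo_tool", "arguments": {
  "grip_force": 40,
  "steps": [
    {"ax": 0,"ay": 0,"az": 0,"dx": -0.1,"dy": -0.06,"dz": 0,"hand": 85},
    {"ax": 0,"ay": 0,"az": 0,"dx": 0,"dy": 0,"dz": 0,"hand": 60},
    {"ax": 0,"ay": 0,"az": 0,"dx": 0,"dy": 0,"dz": 0,"hand": 50},
    {"ax": 0,"ay": 0,"az": 0,"dx": 0,"dy": 0,"dz": 0,"hand": 42},
    {"ax": 0,"ay": 0,"az": 0,"dx": 0,"dy": 0,"dz": 0,"hand": 42},
    {"ax": 0,"ay": 0,"az": 0,"dx": 0,"dy": 0,"dz": 0,"hand": 42},
    {"ax": 0,"ay": 0,"az": 0,"dx": 0,"dy": 0,"dz": 0,"hand": 42},
    {"ax": 0,"ay": 0,"az": 0,"dx": 0,"dy": 0,"dz": 0,"hand": 42},
    {"ax": 0,"ay": 0,"az": 0,"dx": 0,"dy": 0,"dz": 0,"hand": 42},
    {"ax": 0,"ay": 0,"az": 0,"dx": 0,"dy": 0,"dz": 0,"hand": 42}
  ]
}}

```text
clock: 5.07
tool_pos: [0.4519, -0.2646, 0.0118]
ee_rot: [0.681, -0.192, 0.68, 0.192]
contact_force: [-1.3, 1.4, 9.3]
opening: 0.577
```

```bash
python3 - <<'E'
from h import *
s=manip.read_state();m=R.from_quat(s["ee_rot"],scalar_first=True).as_matrix();print(s["tool_pos"],s["opening"]*85.4,s["contact_force"],m[:,2],np.arctan2(m[1,2],m[0,2]))
E
```

```text
[ 0.45185318 -0.26464781  0.01183956] 49.27911752663176 [-1.29767498  1.44697848  9.33631482] [8.52607656e-01 5.22551384e-01 4.85584389e-04] 0.5498407363065859
```

Call:
{"name": "servo_tool", "arguments": {
  "steps": [
    {"ax": 0,"ay": 0,"az": 0,"dx": 0,"dy": 0,"dz": 0.3,"hand": 42},
    {"ax": 0,"ay": 0,"az": 0,"dx": 0,"dy": 0,"dz": 0.6,"hand": 42},
    {"ax": 0,"ay": 0,"az": 0,"dx": 0,"dy": 0,"dz": 0.6,"hand": 42},
    {"ax": 0,"ay": 0,"az": 0,"dx": 0,"dy": 0,"dz": 0.5,"hand": 42},
    {"ax": 0,"ay": 0,"az": -0.65,"dx": 0.3,"dy": 0.84,"dz": 0,"hand": 42},
    {"ax": 0,"ay": 0,"az": -0.65,"dx": 0.31,"dy": 0.84,"dz": 0,"hand": 42},
    {"ax": 0,"ay": 0,"az": -0.65,"dx": 0.31,"dy": 0.84,"dz": 0,"hand": 42},
    {"ax": 0,"ay": 0,"az": -0.65,"dx": 0.31,"dy": 0.84,"dz": 0,"hand": 42},
    {"ax": 0,"ay": 0,"az": -0.65,"dx": 0.31,"dy": 0.84,"dz": 0,"hand": 42},
    {"ax": 0,"ay": 0,"az": -0.65,"dx": 0.31,"dy": 0.84,"dz": 0,"hand": 42},
    {"ax": 0,"ay": 0,"az": -0.65,"dx": 0.31,"dy": 0.84,"dz": 0,"hand": 42},
    {"ax": 0,"ay": 0,"az": -0.65,"dx": 0.31,"dy": 0.84,"dz": 0,"hand": 42},
    {"ax": 0,"ay": 0,"az": -0.65,"dx": 0.31,"dy": 0.84,"dz": 0,"hand": 42},
    {"ax": 0,"ay": 0,"az": -0.65,"dx": 0.31,"dy": 0.84,"dz": 0,"hand": 42},
    {"ax": 0,"ay": 0,"az": 0,"dx": 0,"dy": 0,"dz": 0,"hand": 42},
    {"ax": 0,"ay": 0,"az": 0,"dx": 0,"dy": 0,"dz": 0,"hand": 42}
  ]
}}

```text
clock: 6.4
tool_pos: [0.5291, -0.053, 0.0615]
ee_rot: [0.707, -0.012, 0.707, 0.012]
contact_force: [0.4, -0.4, -3.7]
opening: 0.575
```

```bash
python3 - <<'E'
from h import *
s=manip.read_state();m=R.from_quat(s["ee_rot"],scalar_first=True).as_matrix();print(s["tool_pos"],s["opening"]*85.4,s["contact_force"],m[:,2],np.arctan2(m[1,2],m[0,2]))
c=cam("wrist"); cv2.imwrite("pics/w4.png",cv2.resize(c["frame"][:,:,::-1],None,fx=1.5,fy=1.5,interpolation=cv2.INTER_CUBIC))
c=cam("scene"); cv2.imwrite("pics/s4.png",cv2.resize(c["frame"][130:250,100:360,::-1],None,fx=3,fy=3,interpolation=cv2.INTER_CUBIC))
E
```

```text
[ 0.5290598  -0.05304632  0.06145005] 49.14411768673782 [ 0.39567106 -0.38505575 -3.73273075] [ 9.99452985e-01  3.30714386e-02 -1.02632489e-04] 0.03307747026245221
```

View pics/w4.png

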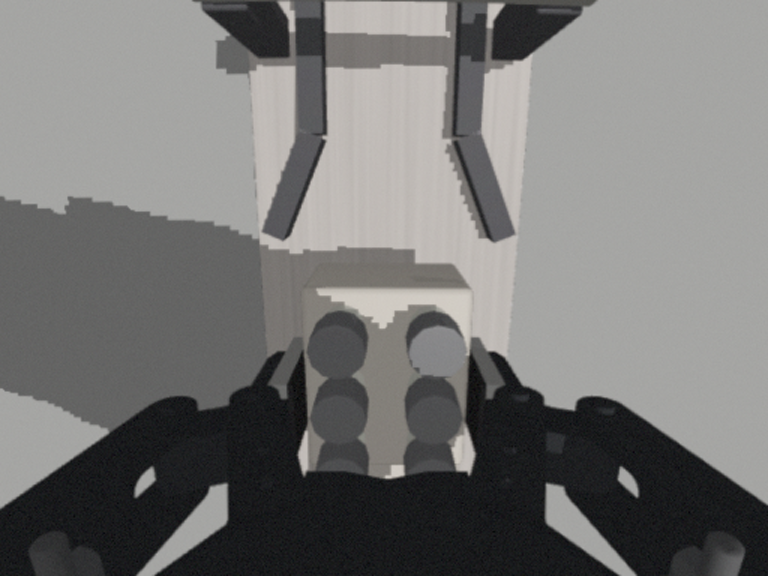

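View pics/s4.png

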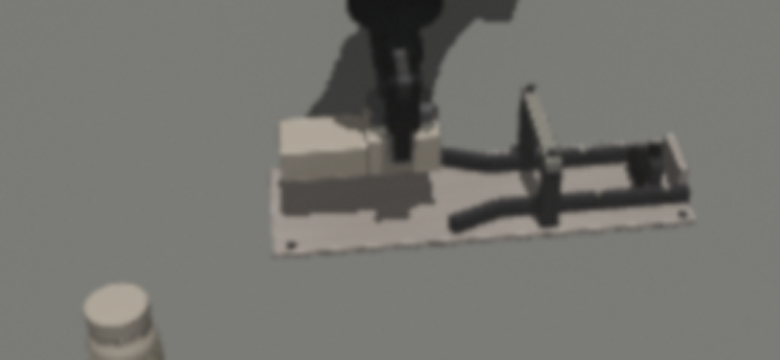

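The rack is held level over the plate, and the rails (inner edges at columns 327 and 455) straddle its centre (388). I'll lower it.

Call:
{"name": "servo_tool", "arguments": {
  "steps": [
    {"ax": 0,"ay": 0,"az": -0.1,"dx": 0,"dy": 0,"dz": -0.5,"hand": 42},
    {"ax": 0,"ay": 0,"az": 0,"dx": 0,"dy": 0,"dz": -0.5,"hand": 42},
    {"ax": 0,"ay": 0,"az": 0,"dx": 0,"dy": 0,"dz": -0.4,"hand": 42},
    {"ax": 0,"ay": 0,"az": 0,"dx": 0,"dy": 0,"dz": -0.24,"hand": 42},
    {"ax": 0,"ay": 0,"az": 0,"dx": 0,"dy": 0,"dz": -0.04,"hand": 42},
    {"ax": 0,"ay": 0,"az": 0,"dx": 0,"dy": 0,"dz": 0,"hand": 42},
    {"ax": 0,"ay": 0,"az": 0,"dx": 0,"dy": 0,"dz": 0,"hand": 42},
    {"ax": 0,"ay": 0,"az": 0,"dx": 0,"dy": 0,"dz": 0,"hand": 42}
  ]
}}

```text
clock: 7.17
tool_pos: [0.5289, -0.0547, 0.0192]
ee_rot: [0.707, -0.008, 0.707, 0.008]
contact_force: [0.5, 0.0, -3.1]
opening: 0.575
```

Call:
{"name": "servo_tool", "arguments": {
  "steps": [
    {"ax": 0,"ay": 0,"az": 0,"dx": 0,"dy": 0,"dz": -0.04,"hand": 42},
    {"ax": 0,"ay": 0,"az": 0,"dx": 0,"dy": 0,"dz": -0.02,"hand": 42},
    {"ax": 0,"ay": 0,"az": 0,"dx": 0,"dy": 0,"dz": 0,"hand": 42},
    {"ax": 0,"ay": 0,"az": 0,"dx": 0,"dy": 0,"dz": 0,"hand": 42}
  ]
}}

```text
clock: 7.5
tool_pos: [0.529, -0.0545, 0.0179]
ee_rot: [0.707, -0.008, 0.707, 0.008]
contact_force: [0.3, 0.4, -2.1]
opening: 0.578
```

Contact is starting, since the weight reading is dropping. I'll go slightly further and release.

Call:
{"name": "servo_tool", "arguments": {
  "steps": [
    {"ax": 0,"ay": 0,"az": 0,"dx": 0,"dy": 0,"dz": -0.02,"hand": 42},
    {"ax": 0,"ay": 0,"az": 0,"dx": 0,"dy": 0,"dz": 0,"hand": 42},
    {"ax": 0,"ay": 0,"az": 0,"dx": 0,"dy": 0,"dz": 0,"hand": 52},
    {"ax": 0,"ay": 0,"az": 0,"dx": 0,"dy": 0,"dz": 0,"hand": 60},
    {"ax": 0,"ay": 0,"az": 0,"dx": 0,"dy": 0,"dz": 0,"hand": 75},
    {"ax": 0,"ay": 0,"az": 0,"dx": 0,"dy": 0,"dz": 0,"hand": 80},
    {"ax": 0,"ay": 0,"az": 0,"dx": 0,"dy": 0,"dz": 0,"hand": 80},
    {"ax": 0,"ay": 0,"az": 0,"dx": 0,"dy": 0,"dz": 0,"hand": 80}
  ]
}}

```text
clock: 8.17
tool_pos: [0.5288, -0.0546, 0.0172]
ee_rot: [0.707, -0.008, 0.707, 0.008]
contact_force: [0.6, 0.0, 0.1]
opening: 0.939
```

```bash
python3 - <<'E'
from h import *
c=cam("wrist"); cv2.imwrite("pics/w5.png",cv2.resize(c["frame"][:,:,::-1],None,fx=1.5,fy=1.5,interpolation=cv2.INTER_CUBIC))
c=cam("scene"); cv2.imwrite("pics/s5.png",cv2.resize(c["frame"][130:250,100:360,::-1],None,fx=3,fy=3,interpolation=cv2.INTER_CUBIC))
E
```

```text
(no output)
```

View pics/w5.png

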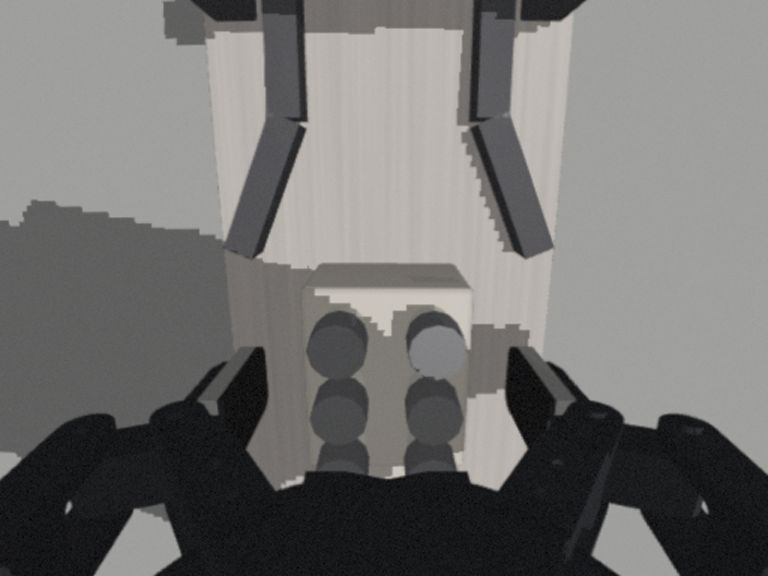

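View pics/s5.png

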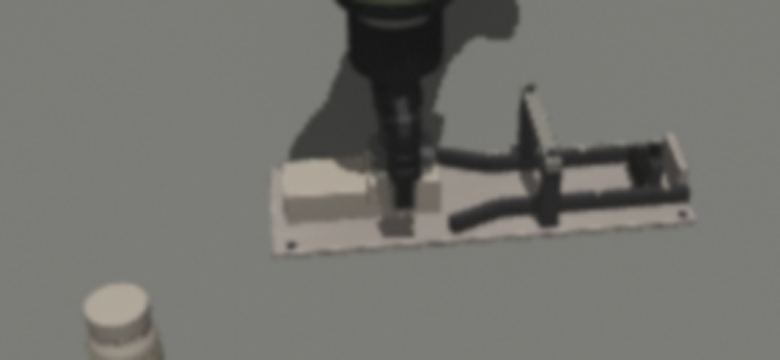

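The rack stands on the plate between the fingers, lined up with the channel. I'll go up and back behind the tail with the fingers nearly shut.

Call:
{"name": "servo_tool", "arguments": {
  "steps": [
    {"ax": 0,"ay": 0,"az": 0,"dx": 0,"dy": 0,"dz": 0.5,"hand": 80},
    {"ax": 0,"ay": 0,"az": 0,"dx": 0,"dy": 0,"dz": 1,"hand": 80},
    {"ax": 0,"ay": 0,"az": 0,"dx": 0,"dy": 0,"dz": 1,"hand": 80},
    {"ax": 0,"ay": 0,"az": 0,"dx": 0,"dy": 0,"dz": 1,"hand": 80},
    {"ax": 0,"ay": 0,"az": 0,"dx": 0,"dy": 0,"dz": 0.5,"hand": 80},
    {"ax": 0,"ay": 0,"az": 0,"dx": 0.03,"dy": -0.87,"dz": 0,"hand": 50},
    {"ax": 0,"ay": 0,"az": 0,"dx": 0.03,"dy": -0.87,"dz": 0,"hand": 30},
    {"ax": 0,"ay": 0,"az": 0,"dx": 0.03,"dy": -0.87,"dz": 0,"hand": 15},
    {"ax": 0,"ay": 0,"az": 0,"dx": 0.03,"dy": -0.87,"dz": 0,"hand": 15},
    {"ax": 0,"ay": 0,"az": 0,"dx": 0.03,"dy": -0.87,"dz": 0,"hand": 15},
    {"ax": 0,"ay": 0,"az": 0,"dx": 0.03,"dy": -0.87,"dz": 0,"hand": 15},
    {"ax": 0,"ay": 0,"az": 0,"dx": 0,"dy": 0,"dz": 0,"hand": 15},
    {"ax": 0,"ay": 0,"az": 0,"dx": 0,"dy": 0,"dz": 0,"hand": 15}
  ]
}}

```text
clock: 9.35
tool_pos: [0.5331, -0.1862, 0.1181]
ee_rot: [0.707, -0.007, 0.707, 0.007]
contact_force: [0.0, 0.3, 0.5]
opening: 0.175
```

```bash
python3 - <<'E'
from h import *
c=cam("wrist"); cv2.imwrite("pics/w6.png",cv2.resize(c["frame"][:,:,::-1],None,fx=1.5,fy=1.5,interpolation=cv2.INTER_CUBIC))
import pickle; pickle.dump(c,open("w6.pkl","wb"))
c=cam("top"); cv2.imwrite("pics/t6.png",cv2.resize(c["frame"][170:230,174:310,::-1],None,fx=5.8,fy=5.8,interpolation=cv2.INTER_CUBIC))
E
```

```text
(no output)
```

View pics/w6.png

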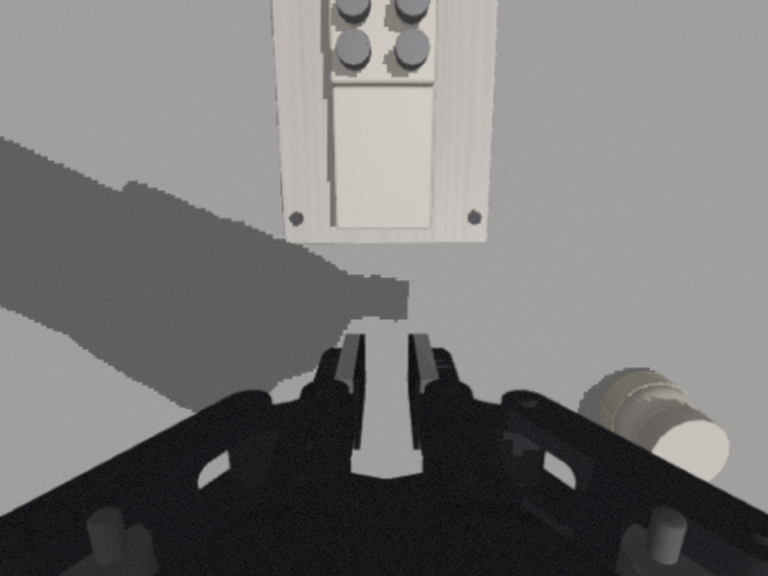

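View pics/t6.png

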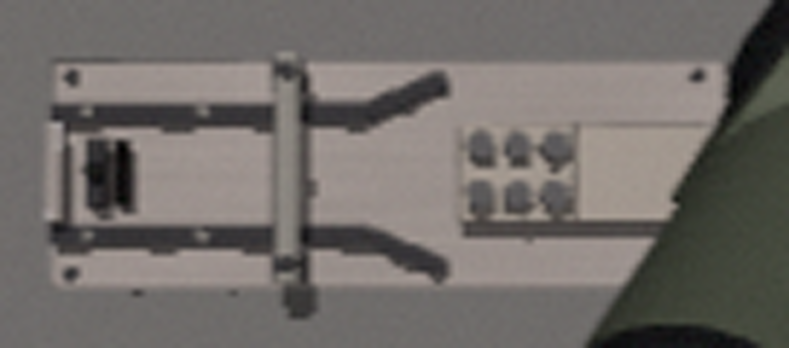

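The rack is straight and centred on the plate, with its tail just inside the plate's front edge. I'll lower behind it and approach.

Call:
{"name": "servo_tool", "arguments": {
  "steps": [
    {"ax": 0,"ay": 0,"az": 0,"dx": -0.03,"dy": 0,"dz": -0.9,"hand": 15},
    {"ax": 0,"ay": 0,"az": 0,"dx": 0,"dy": 0,"dz": -1,"hand": 15},
    {"ax": 0,"ay": 0,"az": 0,"dx": 0,"dy": 0,"dz": -1,"hand": 15},
    {"ax": 0,"ay": 0,"az": 0,"dx": 0,"dy": 0,"dz": -0.8,"hand": 15},
    {"ax": 0,"ay": 0,"az": 0,"dx": 0,"dy": 0,"dz": -0.35,"hand": 15},
    {"ax": 0,"ay": 0,"az": 0,"dx": 0,"dy": 0,"dz": 0,"hand": 15},
    {"ax": 0,"ay": 0,"az": 0,"dx": 0,"dy": 0.4,"dz": 0,"hand": 15},
    {"ax": 0,"ay": 0,"az": 0,"dx": 0,"dy": 0.2,"dz": 0,"hand": 15},
    {"ax": 0,"ay": 0,"az": 0,"dx": 0,"dy": 0.2,"dz": 0,"hand": 15},
    {"ax": 0,"ay": 0,"az": 0,"dx": 0,"dy": 0.2,"dz": 0,"hand": 15},
    {"ax": 0,"ay": 0,"az": 0,"dx": -0.01,"dy": 0.2,"dz": 0,"hand": 15}
  ]
}}

```text
clock: 10.37
tool_pos: [0.533, -0.1546, 0.0169]
ee_rot: [0.708, -0.008, 0.707, 0.008]
contact_force: [0.9, -2.7, 1.2]
opening: 0.169
```

Call:
{"name": "servo_tool", "arguments": {
  "steps": [
    {"ax": 0,"ay": 0,"az": 0,"dx": -0.007,"dy": 0.3,"dz": 0,"hand": 15},
    {"ax": 0,"ay": 0,"az": 0,"dx": -0.007,"dy": 0.3,"dz": 0,"hand": 15},
    {"ax": 0,"ay": 0,"az": 0,"dx": -0.007,"dy": 0.3,"dz": 0,"hand": 15},
    {"ax": 0,"ay": 0,"az": 0,"dx": -0.007,"dy": 0.3,"dz": 0,"hand": 15},
    {"ax": 0,"ay": 0,"az": 0,"dx": -0.007,"dy": 0.2,"dz": 0,"hand": 15},
    {"ax": 0,"ay": 0,"az": 0,"dx": -0.007,"dy": 0.2,"dz": 0,"hand": 15}
  ]
}}

```text
clock: 10.87
tool_pos: [0.5312, -0.1143, 0.016]
ee_rot: [0.707, -0.008, 0.707, 0.008]
contact_force: [-0.9, -2.2, 1.2]
opening: 0.175
```

```bash
python3 - <<'E'
from h import *
c=cam("scene"); cv2.imwrite("pics/s7.png",cv2.resize(c["frame"][130:250,160:360,::-1],None,fx=4,fy=4,interpolation=cv2.INTER_CUBIC))
c=cam("wrist"); cv2.imwrite("pics/w7.png",cv2.resize(c["frame"][:,:,::-1],None,fx=1.5,fy=1.5,interpolation=cv2.INTER_CUBIC))
E
```

```text
(no output)
```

View pics/s7.png

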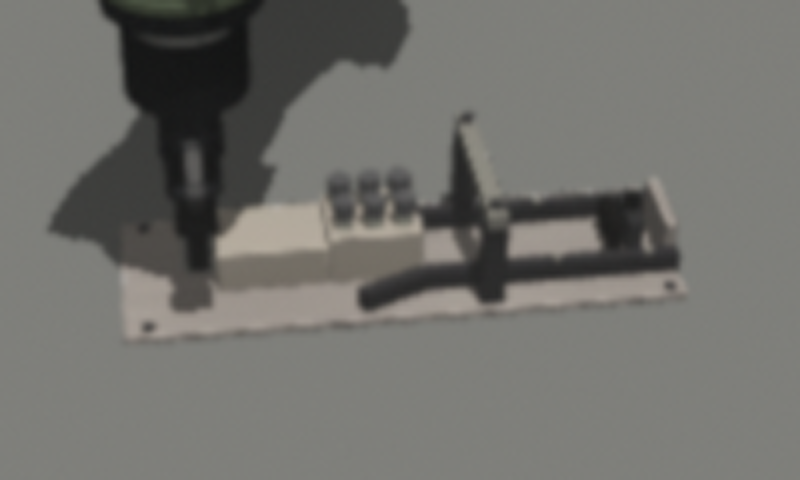

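View pics/w7.png

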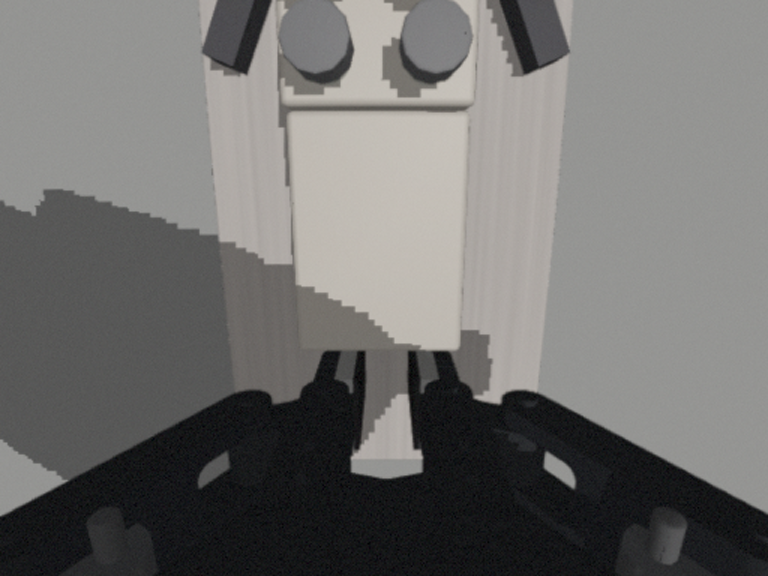

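The nose is at the channel mouth, the rack is straight, and the fingers are square on the tail. Friction is about 2.5 N. I'll continue in short calls.

Call:
{"name": "servo_tool", "arguments": {
  "steps": [
    {"ax": 0,"ay": 0,"az": 0,"dx": -0.005,"dy": 0.2,"dz": 0,"hand": 15},
    {"ax": 0,"ay": 0,"az": 0,"dx": -0.005,"dy": 0.2,"dz": 0,"hand": 15},
    {"ax": 0,"ay": 0,"az": 0,"dx": -0.005,"dy": 0.2,"dz": 0,"hand": 15},
    {"ax": 0,"ay": 0,"az": 0,"dx": -0.005,"dy": 0.2,"dz": 0,"hand": 15}
  ]
}}

```text
clock: 11.3
tool_pos: [0.5308, -0.0946, 0.016]
ee_rot: [0.707, -0.008, 0.707, 0.008]
contact_force: [0.3, -2.6, 0.6]
opening: 0.177
```

Call:
{"name": "servo_tool", "arguments": {
  "steps": [
    {"ax": 0,"ay": 0,"az": 0,"dx": -0.005,"dy": 0.2,"dz": 0,"hand": 15},
    {"ax": 0,"ay": 0,"az": 0,"dx": -0.005,"dy": 0.2,"dz": 0,"hand": 15},
    {"ax": 0,"ay": 0,"az": 0,"dx": -0.005,"dy": 0.2,"dz": 0,"hand": 15},
    {"ax": 0,"ay": 0,"az": 0,"dx": -0.005,"dy": 0.2,"dz": 0,"hand": 15}
  ]
}}

```text
clock: 11.63
tool_pos: [0.5303, -0.0744, 0.016]
ee_rot: [0.707, -0.008, 0.707, 0.008]
contact_force: [0.3, -1.1, -0.7]
opening: 0.178
```

Call:
{"name": "servo_tool", "arguments": {
  "steps": [
    {"ax": 0,"ay": 0,"az": 0,"dx": -0.005,"dy": 0.2,"dz": 0,"hand": 15},
    {"ax": 0,"ay": 0,"az": 0,"dx": -0.005,"dy": 0.2,"dz": 0,"hand": 15},
    {"ax": 0,"ay": 0,"az": 0,"dx": -0.005,"dy": 0.2,"dz": 0,"hand": 15},
    {"ax": 0,"ay": 0,"az": 0,"dx": -0.005,"dy": 0.2,"dz": 0,"hand": 15}
  ]
}}

```text
clock: 11.97
tool_pos: [0.5298, -0.0545, 0.016]
ee_rot: [0.707, -0.008, 0.707, 0.008]
contact_force: [0.0, -1.8, -0.5]
opening: 0.18
```

Call:
{"name": "servo_tool", "arguments": {
  "steps": [
    {"ax": 0,"ay": 0,"az": 0,"dx": -0.005,"dy": 0.2,"dz": 0,"hand": 15},
    {"ax": 0,"ay": 0,"az": 0,"dx": -0.005,"dy": 0.2,"dz": 0,"hand": 15},
    {"ax": 0,"ay": 0,"az": 0,"dx": -0.005,"dy": 0.2,"dz": 0,"hand": 15},
    {"ax": 0,"ay": 0,"az": 0,"dx": -0.005,"dy": 0.2,"dz": 0,"hand": 15}
  ]
}}

```text
clock: 12.3
tool_pos: [0.5293, -0.0345, 0.016]
ee_rot: [0.707, -0.008, 0.707, 0.008]
contact_force: [0.3, -1.6, -0.5]
opening: 0.177
```

Call:
{"name": "servo_tool", "arguments": {
  "steps": [
    {"ax": 0,"ay": 0,"az": 0,"dx": -0.005,"dy": 0.2,"dz": 0,"hand": 15},
    {"ax": 0,"ay": 0,"az": 0,"dx": -0.005,"dy": 0.2,"dz": 0,"hand": 15},
    {"ax": 0,"ay": 0,"az": 0,"dx": -0.005,"dy": 0.1,"dz": 0,"hand": 15},
    {"ax": 0,"ay": 0,"az": 0,"dx": 0,"dy": 0.1,"dz": 0,"hand": 15}
  ]
}}

```text
clock: 12.63
tool_pos: [0.5289, -0.0197, 0.0161]
ee_rot: [0.707, -0.008, 0.707, 0.008]
contact_force: [0.5, -1.2, -1.1]
opening: 0.178
```

```bash
python3 - <<'E'
from h import *
c=cam("scene"); cv2.imwrite("pics/s8.png",cv2.resize(c["frame"][130:250,160:360,::-1],None,fx=4,fy=4,interpolation=cv2.INTER_CUBIC))
c=cam("top"); cv2.imwrite("pics/t8.png",cv2.resize(c["frame"][170:230,174:310,::-1],None,fx=5.8,fy=5.8,interpolation=cv2.INTER_CUBIC))
E
```

```text
(no output)
```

View pics/s8.png

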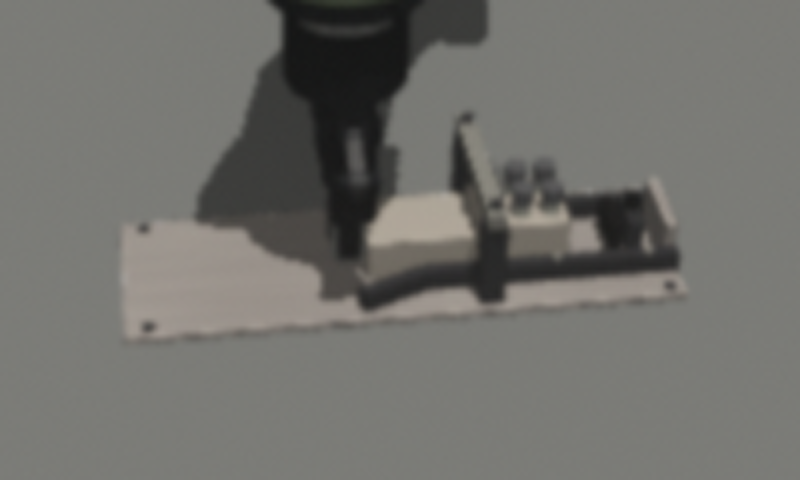

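View pics/t8.png

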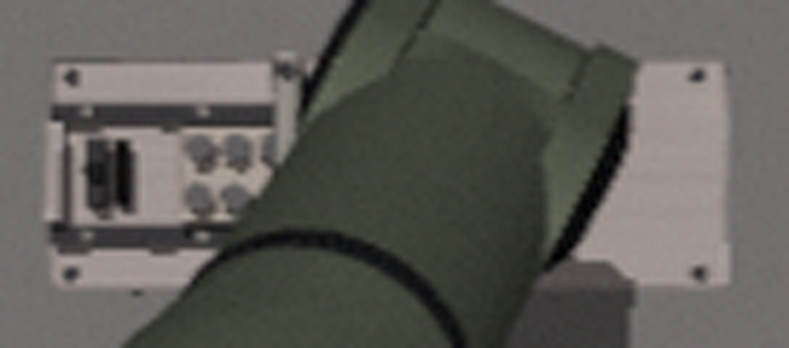

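The tubes are passing under the bar cleanly. In the top view the rack front (column 182) is about 25 mm short of the pad (column 133).

Call:
{"name": "servo_tool", "arguments": {
  "steps": [
    {"ax": 0,"ay": 0,"az": 0,"dx": -0.005,"dy": 0.16,"dz": 0,"hand": 15},
    {"ax": 0,"ay": 0,"az": 0,"dx": -0.004,"dy": 0.16,"dz": 0,"hand": 15},
    {"ax": 0,"ay": 0,"az": 0,"dx": -0.004,"dy": 0.12,"dz": 0,"hand": 15},
    {"ax": 0,"ay": 0,"az": 0,"dx": -0.003,"dy": 0.1,"dz": 0,"hand": 15}
  ]
}}

```text
clock: 13.07
tool_pos: [0.5286, -0.0063, 0.0161]
ee_rot: [0.707, -0.008, 0.707, 0.008]
contact_force: [0.6, -2.2, 0.6]
opening: 0.179
```

Call:
{"name": "servo_tool", "arguments": {
  "steps": [
    {"ax": 0,"ay": 0,"az": 0,"dx": -0.001,"dy": 0.04,"dz": 0,"hand": 15},
    {"ax": 0,"ay": 0,"az": 0,"dx": -0.001,"dy": 0.04,"dz": 0,"hand": 15},
    {"ax": 0,"ay": 0,"az": 0,"dx": -0.001,"dy": 0.04,"dz": 0,"hand": 15}
  ]
}}

```text
clock: 13.32
tool_pos: [0.5285, -0.0036, 0.0161]
ee_rot: [0.707, -0.008, 0.707, 0.008]
contact_force: [0.8, -2.5, 1.6]
opening: 0.173
```

Call:
{"name": "servo_tool", "arguments": {
  "steps": [
    {"ax": 0,"ay": 0,"az": 0,"dx": -0.001,"dy": 0.04,"dz": 0,"hand": 15},
    {"ax": 0,"ay": 0,"az": 0,"dx": -0.001,"dy": 0.04,"dz": 0,"hand": 15}
  ]
}}

```text
clock: 13.48
tool_pos: [0.5285, -0.0016, 0.0161]
ee_rot: [0.707, -0.008, 0.707, 0.008]
contact_force: [1.2, -3.3, 1.8]
opening: 0.178
```

Call:
{"name": "servo_tool", "arguments": {
  "steps": [
    {"ax": 0,"ay": 0,"az": 0,"dx": -0.001,"dy": 0.03,"dz": 0,"hand": 15},
    {"ax": 0,"ay": 0,"az": 0,"dx": -0.001,"dy": 0.03,"dz": 0,"hand": 15}
  ]
}}

```text
clock: 13.65
tool_pos: [0.5285, -0.0001, 0.0161]
ee_rot: [0.707, -0.008, 0.707, 0.008]
contact_force: [0.1, -3.5, 0.9]
opening: 0.176
```

Call:
{"name": "servo_tool", "arguments": {
  "steps": [
    {"ax": 0,"ay": 0,"az": 0,"dx": -0.001,"dy": 0.03,"dz": 0,"hand": 15},
    {"ax": 0,"ay": 0,"az": 0,"dx": -0.001,"dy": 0.03,"dz": 0,"hand": 15}
  ]
}}

```text
clock: 13.82
tool_pos: [0.5284, 0.0014, 0.0161]
ee_rot: [0.707, -0.008, 0.707, 0.008]
contact_force: [1.4, -3.7, 1.9]
opening: 0.175
```

Call:
{"name": "servo_tool", "arguments": {
  "steps": [
    {"ax": 0,"ay": 0,"az": 0,"dx": -0.001,"dy": 0.03,"dz": 0,"hand": 15},
    {"ax": 0,"ay": 0,"az": 0,"dx": -0.001,"dy": 0.03,"dz": 0,"hand": 15}
  ]
}}

```text
clock: 13.98
tool_pos: [0.5283, 0.003, 0.0161]
ee_rot: [0.707, -0.008, 0.707, 0.008]
contact_force: [1.4, -3.6, 2.4]
opening: 0.178
```

```bash
python3 - <<'E'
from h import *
print(manip.read_state()["contact_force"])
c=cam("top"); cv2.imwrite("pics/t9.png",cv2.resize(c["frame"][180:220,174:240,::-1],None,fx=10,fy=10,interpolation=cv2.INTER_CUBIC))
E
```

```text
[ 1.4429307  -3.59040664  2.43039714]
```

View pics/t9.png

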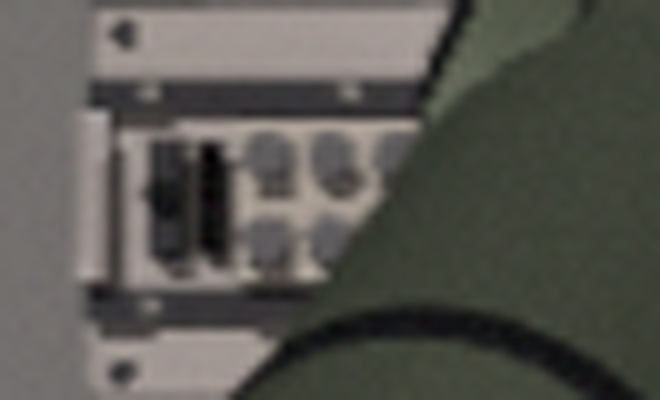

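The rack front (column ~235) is within about 1–2 mm of the pad (~228). I'll take fine steps now.

Call:
{"name": "servo_tool", "arguments": {
  "steps": [
    {"ax": 0,"ay": 0,"az": 0,"dx": -0.001,"dy": 0.03,"dz": 0,"hand": 15},
    {"ax": 0,"ay": 0,"az": 0,"dx": 0,"dy": 0,"dz": 0,"hand": 15}
  ]
}}

```text
clock: 14.2
tool_pos: [0.5283, 0.0039, 0.016]
ee_rot: [0.707, -0.008, 0.707, 0.008]
contact_force: [2.9, -3.2, 0.9]
opening: 0.18
```

Call:
{"name": "servo_tool", "arguments": {
  "steps": [
    {"ax": 0,"ay": 0,"az": 0,"dx": -0.001,"dy": 0.03,"dz": 0,"hand": 15},
    {"ax": 0,"ay": 0,"az": 0,"dx": 0,"dy": 0,"dz": 0,"hand": 15}
  ]
}}

```text
clock: 14.37
tool_pos: [0.5282, 0.0047, 0.016]
ee_rot: [0.707, -0.008, 0.707, 0.008]
contact_force: [1.5, -1.4, -0.5]
opening: 0.174
```

Call:
{"name": "servo_tool", "arguments": {
  "steps": [
    {"ax": 0,"ay": 0,"az": 0,"dx": -0.001,"dy": 0.03,"dz": 0,"hand": 15},
    {"ax": 0,"ay": 0,"az": 0,"dx": -0.001,"dy": 0.03,"dz": 0,"hand": 15}
  ]
}}

```text
clock: 14.53
tool_pos: [0.5281, 0.006, 0.016]
ee_rot: [0.707, -0.008, 0.707, 0.008]
contact_force: [2.8, -3.2, 1.1]
opening: 0.176
```

Call:
{"name": "servo_tool", "arguments": {
  "steps": [
    {"ax": 0,"ay": 0,"az": 0,"dx": -0.001,"dy": 0.03,"dz": 0,"hand": 15},
    {"ax": 0,"ay": 0,"az": 0,"dx": 0,"dy": 0,"dz": 0,"hand": 15}
  ]
}}

```text
clock: 14.7
tool_pos: [0.5281, 0.007, 0.016]
ee_rot: [0.707, -0.008, 0.707, 0.008]
contact_force: [-0.1, -1.4, 1.2]
opening: 0.175
```

Call:
{"name": "servo_tool", "arguments": {
  "steps": [
    {"ax": 0,"ay": 0,"az": 0,"dx": -0.001,"dy": 0.03,"dz": 0,"hand": 15},
    {"ax": 0,"ay": 0,"az": 0,"dx": -0.001,"dy": 0.03,"dz": 0,"hand": 15}
  ]
}}

```text
clock: 14.87
tool_pos: [0.528, 0.0083, 0.016]
ee_rot: [0.707, -0.008, 0.707, 0.008]
contact_force: [1.1, -2.9, -0.1]
opening: 0.176
```

Call:
{"name": "servo_tool", "arguments": {
  "steps": [
    {"ax": 0,"ay": 0,"az": 0,"dx": -0.001,"dy": 0.03,"dz": 0,"hand": 15},
    {"ax": 0,"ay": 0,"az": 0,"dx": 0,"dy": 0,"dz": 0,"hand": 15}
  ]
}}

```text
clock: 15.03
tool_pos: [0.528, 0.009, 0.016]
ee_rot: [0.707, -0.008, 0.707, 0.008]
contact_force: [1.9, -3.4, -1.7]
opening: 0.174
```

Call:
{"name": "servo_tool", "arguments": {
  "steps": [
    {"ax": 0,"ay": 0,"az": 0,"dx": -0.001,"dy": 0.03,"dz": 0,"hand": 15},
    {"ax": 0,"ay": 0,"az": 0,"dx": 0,"dy": 0,"dz": 0,"hand": 15}
  ]
}}

```text
clock: 15.2
tool_pos: [0.528, 0.0094, 0.016]
ee_rot: [0.707, -0.008, 0.707, 0.008]
contact_force: [1.0, -4.9, -1.5]
opening: 0.177
```

Call:
{"name": "servo_tool", "arguments": {
  "steps": [
    {"ax": 0,"ay": 0,"az": 0,"dx": -0.001,"dy": 0.03,"dz": 0,"hand": 15},
    {"ax": 0,"ay": 0,"az": 0,"dx": 0,"dy": 0,"dz": 0,"hand": 15}
  ]
}}

```text
clock: 15.37
tool_pos: [0.528, 0.0098, 0.016]
ee_rot: [0.707, -0.008, 0.707, 0.007]
contact_force: [0.8, -7.6, 0.3]
opening: 0.177
```

The buffer has been met: force is rising about 2.5 N per 0.75 mm commanded.

Call:
{"name": "servo_tool", "arguments": {
  "steps": [
    {"ax": 0,"ay": 0,"az": 0,"dx": -0.001,"dy": 0.03,"dz": 0,"hand": 15},
    {"ax": 0,"ay": 0,"az": 0,"dx": 0,"dy": 0,"dz": 0,"hand": 15}
  ]
}}

```text
clock: 15.53
tool_pos: [0.528, 0.0101, 0.016]
ee_rot: [0.707, -0.008, 0.707, 0.007]
contact_force: [1.4, -9.4, -0.4]
opening: 0.178
```

Call:
{"name": "servo_tool", "arguments": {
  "steps": [
    {"ax": 0,"ay": 0,"az": 0,"dx": 0,"dy": 0.03,"dz": 0,"hand": 15},
    {"ax": 0,"ay": 0,"az": 0,"dx": 0,"dy": 0,"dz": 0,"hand": 15}
  ]
}}

```text
clock: 15.7
tool_pos: [0.528, 0.0105, 0.0161]
ee_rot: [0.707, -0.008, 0.707, 0.007]
contact_force: [0.8, -11.4, -0.9]
opening: 0.173
```

Call:
{"name": "servo_tool", "arguments": {
  "steps": [
    {"ax": 0,"ay": 0,"az": 0,"dx": 0,"dy": 0.02,"dz": 0,"hand": 15},
    {"ax": 0,"ay": 0,"az": 0,"dx": 0,"dy": 0,"dz": 0,"hand": 15},
    {"ax": 0,"ay": 0,"az": 0,"dx": 0,"dy": 0,"dz": 0,"hand": 15},
    {"ax": 0,"ay": 0,"az": 0,"dx": 0,"dy": 0,"dz": 0,"hand": 15},
    {"ax": 0,"ay": 0,"az": 0,"dx": 0,"dy": 0,"dz": 0,"hand": 15},
    {"ax": 0,"ay": 0,"az": 0,"dx": 0,"dy": 0,"dz": 0,"hand": 15}
  ]
}}

```text
clock: 16.2
tool_pos: [0.5279, 0.0107, 0.0161]
ee_rot: [0.707, -0.008, 0.707, 0.007]
contact_force: [0.4, -12.3, -0.9]
opening: 0.176
```

Call:
{"name": "servo_tool", "arguments": {
  "steps": [
    {"ax": 0,"ay": 0,"az": 0,"dx": 0,"dy": 0,"dz": 0,"hand": 15},
    {"ax": 0,"ay": 0,"az": 0,"dx": 0,"dy": 0,"dz": 0,"hand": 15},
    {"ax": 0,"ay": 0,"az": 0,"dx": 0,"dy": 0,"dz": 0,"hand": 15},
    {"ax": 0,"ay": 0,"az": 0,"dx": 0,"dy": 0,"dz": 0,"hand": 15},
    {"ax": 0,"ay": 0,"az": 0,"dx": 0,"dy": 0,"dz": 0,"hand": 15},
    {"ax": 0,"ay": 0,"az": 0,"dx": 0,"dy": 0,"dz": 0,"hand": 15},
    {"ax": 0,"ay": 0,"az": 0,"dx": 0,"dy": 0,"dz": 0,"hand": 15},
    {"ax": 0,"ay": 0,"az": 0,"dx": 0,"dy": 0,"dz": 0,"hand": 15},
    {"ax": 0,"ay": 0,"az": 0,"dx": 0,"dy": 0,"dz": 0,"hand": 15},
    {"ax": 0,"ay": 0,"az": 0,"dx": 0,"dy": 0,"dz": 0,"hand": 15}
  ]
}}

```text
clock: 17.03
tool_pos: [0.528, 0.0107, 0.0161]
ee_rot: [0.707, -0.008, 0.707, 0.007]
contact_force: [0.7, -13.6, -0.6]
opening: 0.18
```

Held for well over a second at about 12–13.5 N total, roughly 10 N of it on the buffer. I'll back off slowly.

Call:
{"name": "servo_tool", "arguments": {
  "steps": [
    {"ax": 0,"ay": 0,"az": 0,"dx": 0,"dy": -0.02,"dz": 0,"hand": 15},
    {"ax": 0,"ay": 0,"az": 0,"dx": 0,"dy": -0.02,"dz": 0,"hand": 15},
    {"ax": 0,"ay": 0,"az": 0,"dx": 0,"dy": -0.02,"dz": 0,"hand": 15},
    {"ax": 0,"ay": 0,"az": 0,"dx": 0,"dy": -0.02,"dz": 0,"hand": 15},
    {"ax": 0,"ay": 0,"az": 0,"dx": 0,"dy": -0.02,"dz": 0,"hand": 15},
    {"ax": 0,"ay": 0,"az": 0,"dx": 0,"dy": -0.02,"dz": 0,"hand": 15},
    {"ax": 0,"ay": 0,"az": 0,"dx": 0,"dy": -0.02,"dz": 0,"hand": 15},
    {"ax": 0,"ay": 0,"az": 0,"dx": 0,"dy": -0.02,"dz": 0,"hand": 15},
    {"ax": 0,"ay": 0,"az": 0,"dx": 0,"dy": -0.02,"dz": 0,"hand": 15},
    {"ax": 0,"ay": 0,"az": 0,"dx": 0,"dy": -0.02,"dz": 0,"hand": 15},
    {"ax": 0,"ay": 0,"az": 0,"dx": 0,"dy": 0,"dz": 0,"hand": 15}
  ]
}}

```text
clock: 17.95
tool_pos: [0.5278, 0.0076, 0.016]
ee_rot: [0.707, -0.008, 0.707, 0.008]
contact_force: [0.8, -0.2, 0.0]
opening: 0.179
```

Call:
{"name": "servo_tool", "arguments": {
  "steps": [
    {"ax": 0,"ay": 0,"az": 0,"dx": 0,"dy": -0.1,"dz": 0,"hand": 15},
    {"ax": 0,"ay": 0,"az": 0,"dx": 0,"dy": -0.3,"dz": 0,"hand": 15},
    {"ax": 0,"ay": 0,"az": 0,"dx": 0,"dy": -0.8,"dz": 0,"hand": 15},
    {"ax": 0,"ay": 0,"az": 0,"dx": 0,"dy": -0.8,"dz": 0,"hand": 15},
    {"ax": 0,"ay": 0,"az": 0,"dx": 0,"dy": -0.8,"dz": 0.5,"hand": 15},
    {"ax": 0,"ay": 0,"az": 0,"dx": 0,"dy": -0.8,"dz": 1,"hand": 15},
    {"ax": 0,"ay": 0,"az": 0,"dx": 0,"dy": -0.8,"dz": 1,"hand": 15},
    {"ax": 0,"ay": 0,"az": 0,"dx": 0,"dy": -0.8,"dz": 1,"hand": 15},
    {"ax": 0,"ay": 0,"az": 0,"dx": 0,"dy": -0.8,"dz": 1,"hand": 15},
    {"ax": 0,"ay": 0,"az": 0,"dx": 0,"dy": -0.8,"dz": 0,"hand": 15},
    {"ax": 0,"ay": 0,"az": 0,"dx": 0,"dy": -0.8,"dz": 0,"hand": 15},
    {"ax": 0,"ay": 0,"az": 0,"dx": 0,"dy": 0,"dz": 0,"hand": 15},
    {"ax": 0,"ay": 0,"az": 0,"dx": 0,"dy": 0,"dz": 0,"hand": 15}
  ]
}}

```text
clock: 19.03
tool_pos: [0.5274, -0.184, 0.1286]
ee_rot: [0.707, -0.007, 0.707, 0.007]
contact_force: [0.1, 1.0, -0.6]
opening: 0.174
```

```bash
python3 - <<'E'
from h import *
c=cam("top"); cv2.imwrite("pics/t10.png",cv2.resize(c["frame"][180:220,174:254,::-1],None,fx=10,fy=10,interpolation=cv2.INTER_CUBIC))
c=cam("scene"); cv2.imwrite("pics/s10.png",cv2.resize(c["frame"][130:250,160:360,::-1],None,fx=4,fy=4,interpolation=cv2.INTER_CUBIC))
E
```

```text
(no output)
```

View pics/t10.png

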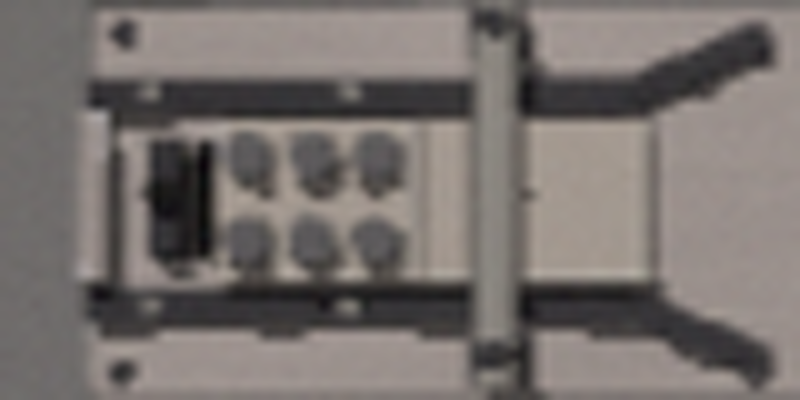

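View pics/s10.png

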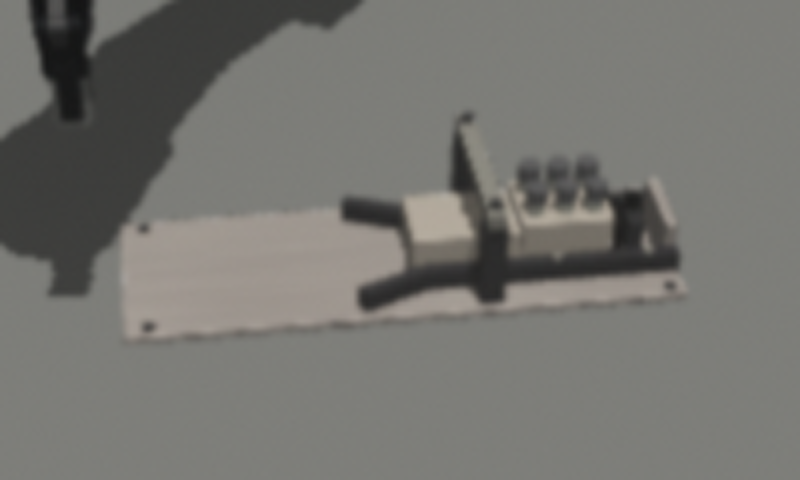

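The rack stands straight in the channel with its front edge (column ~213) at the pad. All tubes are past the bar and the arm is clear, so I'll hand it in.

```bash
python3 - <<'E'
from rig import manip
print(manip.sign_off(), manip.read_state()["clock"])
E
```

```text
the job is handed in; nothing more can be done
the job is handed in; nothing more can be done
```

The rack is in the channel with its front against the buffer and all tubes past the bar, and the job is handed in.

- **Placing and pushing:** I stood the rack on the gauge's open front end, tubes leading, and pushed it by its tail under the bar. The push force was 1 to 4 N throughout, so the caps never caught on the bar.
- **Pressing:** I felt the buffer and held against it for about 1.3 s. The wrist sensor read 12.3 to 13.6 N, which is about 10 N on the buffer after taking off some 2.5 N of sliding friction. That split is an estimate, because the buffer force itself could not be read directly.
- **Final check:** After I backed off slowly, the last top and scene pictures showed the rack straight in the channel, with no visible gap to the pad and the arm well clear. That picture only resolves about 3 mm per pixel, so the 3.5 mm limit rests mainly on the slow release. The bystanders were never approached, but I did not measure them again. About 19 s of the 64 s had been used before handing in, and no check failed or disagreed.

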